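Fetch the stone holder from behind the eyepieces

ROBOT

A 6-joint arm with a two-finger parallel gripper is mounted at the origin on the work surface. World frame = base frame: x ahead of the robot, y to its left, z up, the work surface at z = 0. Lengths are in mm, angles in degrees, forces in N, time in s.
With the tool pointing down it reaches from about 300 to 850 mm from the base axis. Payload 4.2 kg.
Tool frame: the origin (TCP) lies midway between the tips of the shut fingers; the grasp point (between the pads) lies 19 mm behind it (env.grasp_offset is the distance from the TCP to the grasp point, in mm); z points along the fingers, y is the direction in which the jaws open and shut (so a half turn about z gives the same grasp; the last joint's range is limited). The gripper opens to 91 mm and grips with 3 to 60 N. Pads are 32 mm wide; open, the fingers measure 118 mm over their backs; the gripper's body (76 mm by 178 mm) begins 60 mm behind the grasp point.
Start: joints at [66.921, 18.312, 89.639, -0, 72.044, -1.146], TCP at [214.777, 533.399, 213.976] pointing down, gripper open.
Joint ranges: [-177.97, 177.97], [-48.28, 115.42], [12.27, 149.76], [-77.06, 257.06], [2.81, 150.46], [-146.56, 146.56]. Speed limits (degrees/s): [147.25, 147.25, 180, 180, 180, 180].

INTERFACE

Orientations are given as [roll, pitch, yaw] about the fixed x, y, z axes, in that order (R = Rz(yaw) Ry(pitch) Rx(roll)).
In Python, from workcell import state, grab_frame, camera_info, workorder, env gives the robot as it stands.
- The arm moves only by the shell command python3 -m creep 'ROWS' [FORCE]. ROWS is JSON, a list of rows, each an object of numbers: "dx", "dy", "dz": the shift along the tool's x, y, z in m; "yaw": the turn about the tool's z in degrees; "hand": the finger opening in m, from 0 to 0.0912. A call has 1 to 10 rows; each row is the pose to reach, as a shift and turn from the pose commanded when the call began, along the tool's axes at that moment; what a row does not reach only later rows make up. A row lasts 1/10 s, in which the tool goes at most 50 mm and 8.59 degrees, less where a joint would pass 70% of its speed; a pose out of reach is approached as far as the arm can. A call with a gripper value outside its range is refused whole. The fingers move at their own pace and stop on an object; FORCE is the grip in N (left out, the last holds). Time passes only in rows, so rows that repeat a pose let the fingers close. It gives the time, the measured TCP pose, the force and the opening at its end, in the units of the state.
- state(): the state, without advancing time (a new reading comes with each control period).
- grab_frame(name): name is "scene" or "top" or "wrist"; returns the picture (400x640x3 uint8, red, green, blue); there is no depth.
- camera_info(name): a dict with "K" (3x3 intrinsics, pixels), "eye" and "orientation" of the camera in the world. Camera axes: x right, y up, looking along -z (the intrinsics and any distortion apply to the point x, -y, -z); pixel columns grow to the right and rows downward; lengths in mm; the calibration is good to about 2 mm. The wrist camera is an equidistant fisheye: a pixel r from the principal point sees the ray r / f radians off the axis. A picture is of the moment at which its call begins: read the wrist's pose just before it. camera_info takes no time and is no camera call; for the wrist camera it gives the pose at the moment of the call.
- workorder.job_done(): hands the job in, once; it reports no verdict.
The state is a dict: "time_s": time; "qpos": joint angles; "qvel": joint speeds; "effort": joint torques, N m; "ee_pos": TCP position; "ee_rot": TCP orientation; "force": force on the tool from outside, world axes, zero at the start; "torque": the same for the moment, N m; "gripper_width": finger opening in mm.
Only numpy, scipy, OpenCV 4.12 (cv2) and the standard library are available. Lean on these libraries where they do the work, as an engineer would, in place of code of your own. Each camera call takes 0.05 s, during which the arm holds its last target. There are 200 camera calls.

TASK

Clear the three eyepieces from the tray, leaving them all standing on the green mat, while the stone holder stays where it is; then fetch the stone holder from the tray and set it on the middle of the light stage. Then stand each eyepiece back on the centre of the seat of its own colour. Keep everything upright and leave the small jar on the tray where it stands.

Things in the scene. Friction and masses are not known exactly. Their poses are not given: they have to be found in the camera images.
- eyepiece_blue: loose black microscope eyepiece standing upright, 90 mm tall, about 140 g, with a blue ring around the lens on its top face and a blue band around its waist; lower 35 mm of the barrel 38 mm in diameter, above that 42 mm (grip it there). Starts standing on the seat of its own colour. Origin at the centre of its underside, z up its axis.
- eyepiece_red: loose black microscope eyepiece standing upright, 90 mm tall, about 140 g, with a red ring around the lens on its top face and a red band around its waist; lower 35 mm of the barrel 38 mm in diameter, above that 42 mm (grip it there). Starts standing on the seat of its own colour. Origin at the centre of its underside, z up its axis.
- eyepiece_yellow: loose black microscope eyepiece standing upright, 90 mm tall, about 140 g, with a yellow ring around the lens on its top face and a yellow band around its waist; lower 35 mm of the barrel 38 mm in diameter, above that 42 mm (grip it there). Starts standing on the seat of its own colour. Origin at the centre of its underside, z up its axis.
- seat_blue: fixed flat round blue disc on the tray, the home of the blue eyepiece: 60 mm in diameter, 4 mm thick. Origin at the centre of its underside, on the tray's floor 8 mm above the table; its top is 12 mm above the table. The three seats lie about the stone holder's starting place, 56 mm from it in front (towards the robot) and 60 mm to its left and right; which colour is where varies.
- seat_red: fixed flat round red disc on the tray, the home of the red eyepiece: 60 mm in diameter, 4 mm thick. Origin at the centre of its underside, on the tray's floor 8 mm above the table; its top is 12 mm above the table. The three seats lie about the stone holder's starting place, 56 mm from it in front (towards the robot) and 60 mm to its left and right; which colour is where varies.
- seat_yellow: fixed flat round yellow disc on the tray, the home of the yellow eyepiece: 60 mm in diameter, 4 mm thick. Origin at the centre of its underside, on the tray's floor 8 mm above the table; its top is 12 mm above the table. The three seats lie about the stone holder's starting place, 56 mm from it in front (towards the robot) and 60 mm to its left and right; which colour is where varies.
- holder: loose round black stone holder with a steel line around it and a faceted purple stone on top: disc 40 mm in diameter and 18 mm high, stone 20 mm wide reaching 28 mm above the underside; about 80 g. Starts on the tray's floor, 8 mm above the table, amid the three eyepieces, which leave no room for a gripper until they are cleared away. Origin at the centre of its underside, z up.
- light_stage: fixed cream light stage, 140 mm square, with a round white plate 80 mm in diameter on top and a thin grey 46 mm circle at its middle where the stone holder goes. Flat top 30 mm above the table. Origin at the centre of its underside, z up.
- mat: fixed empty plain green mat, 120 mm by 250 mm, 3 mm thick: the side area for the eyepieces. Origin at the centre of its underside; x along the short side, y along the long side.
- jar: small loose closed glass jar, 28 mm in diameter, 50 mm tall, standing on the tray's floor 78 to 90 mm behind the stone holder's starting place (away from the robot) and up to 45 mm to its left or right; a small grey lens cap, 26 mm across and 9 mm high, lies beside it. To be left where it is. Origin at the centre of its underside, z up.

How it is judged:
By the outcome, as a careful person would: the job done as asked, in the order asked, and still so for the second after the job is handed in, with the robot touching nothing.
It also fails if it takes over 144 s, if anything falls off the work surface, if the arm or the gripper's body presses on something with over 40 N, if the wrist force passes 120 N, or if a joint passes its speed limit or range.

## Working session

There is one attempt and no reset: what is moved stays moved. The work goes in short steps, Python scripts to look and compute and a shell command to move; the robot and the scene stay as the last step left them, time stands still between calls to the robot, and variables do not carry over. Pictures are saved under pics/ and viewed, on a budget of 14 in all, crops included, one or two more only if the job needs it, and the job is handed in when it is done.

```bash
mkdir -p pics; ls; python3 - <<'E'
from workcell import state, grab_frame, camera_info, env
import cv2, numpy as np
s=state(); print({k:s[k] for k in ('time_s','qpos','ee_pos','ee_rot','gripper_width')}, env.grasp_offset)
for n in ('top','scene','wrist'):
    c=camera_info(n); print(n,c)
for n in ('top','scene'):
    f=grab_frame(n); cv2.imwrite(f'pics/{n}0.png',f[:,:,::-1])
E
```

```text
pics
{'time_s': 0.0, 'qpos': array([ 6.69208810e+01,  1.83497684e+01,  8.97071758e+01,  2.19685400e-04,
        7.20425608e+01, -1.14497362e+00]), 'ee_pos': array([214.57615411, 532.91493844, 213.13383141]), 'ee_rot': array([-1.79900519e+02, -2.19715345e-03,  1.58065785e+02]), 'gripper_width': 91.5018424663646} 18.8
top {'K': array([[365.12218513,   0.        , 323.60885119],
       [  0.        , 365.12218513, 200.04120654],
       [  0.        ,   0.        ,   1.        ]]), 'eye': array([444.07307516, -11.6914294 , 901.55305893]), 'orientation': array([  7.2534818 ,  -0.34272308, -89.1705191 ])}
scene {'K': array([[384.95619528,   0.        , 322.4611316 ],
       [  0.        , 384.95619528, 195.38049111],
       [  0.        ,   0.        ,   1.        ]]), 'eye': array([1015.4930886 ,  402.19291905,  625.52056216]), 'orientation': array([ 47.38201292,  -0.78340038, 131.2871191 ])}
wrist {'K': array([[309.70691629,   0.        , 319.50220116],
       [  0.        , 309.70691629, 198.51423085],
       [  0.        ,   0.        ,   1.        ]]), 'eye': array([145.21891252, 563.35789601, 384.36050433]), 'orientation': array([-15.38247556,   0.09503818,  68.14353329])}
```

View pics/top0.png

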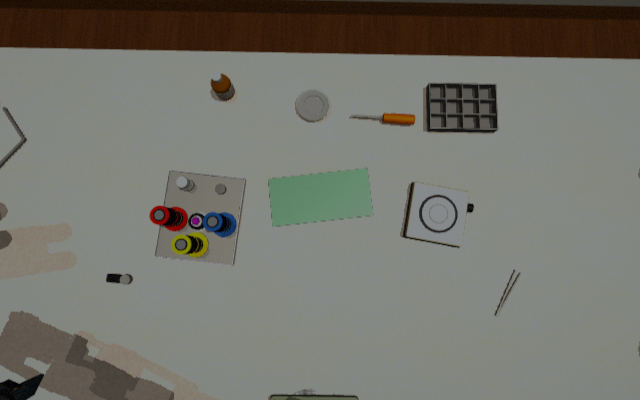

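View pics/scene0.png

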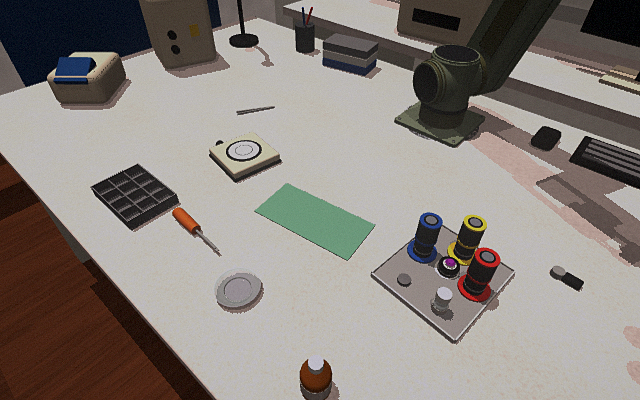

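The top view shows the tray lower left: red (160,215), yellow (183,244), blue (213,222), holder (196,222). The jar is at (183,184) and the cap at (220,189). The mat centre is near (320,197) and the stage near (437,213). I'll enlarge it for reading.

```bash
cat > h.py <<'E'
import numpy as np, cv2
from scipy.spatial.transform import Rotation as R
from workcell import state, grab_frame, camera_info, env
def ray(ci,u,v,fish=False):
    K=ci['K']; x=(u-K[0,2])/K[0,0]; y=(v-K[1,2])/K[1,1]
    if fish:
        r=np.hypot(x,y); s=np.sin(r)/r if r>1e-9 else 1; d=np.array([x*s,-y*s,-np.cos(r)])
    else: d=np.array([x,-y,-1.])
    return R.from_euler('xyz',ci['orientation'],degrees=True).apply(d)
def hit(name,u,v,z,ci=None):
    ci=ci or camera_info(name); d=ray(ci,u,v,name=='wrist'); e=ci['eye']
    return e+d*(z-e[2])/d[2]
def proj(ci,p,fish=False):
    q=R.from_euler('xyz',ci['orientation'],degrees=True).inv().apply(np.array(p)-ci['eye'])
    x,y,z=q[0],-q[1],-q[2]; K=ci['K']
    if fish:
        r=np.hypot(x,y); t=np.arctan2(r,z); k=t/r
    else: k=1/z
    return K[0,0]*x*k+K[0,2], K[1,1]*y*k+K[1,2]
E
python3 - <<'E'
import cv2
im=cv2.imread('pics/top0.png')
a=cv2.resize(im[165:270,145:250],None,fx=5.5,fy=5.5,interpolation=cv2.INTER_CUBIC)
cv2.imwrite('pics/topc.png',a)
from h import *
for n,u,v,z in [('matTL',268,179,3),('matTR',367,168,3),('matBR',372,214,3),('matBL',273,226,3),('stageCircle',438,213,30),('holder',196.5,222,30),('stTL',413,183,30),('stBR',464,246,30)]:
    print(n,hit('top',u,v,z).round(1))
E
```

```text
matTL [609.3 124.2   3. ]
matTR [ 641.3 -123.2    3. ]
matBR [ 525.6 -135.5    3. ]
matBL [492.3 108.    3. ]
stageCircle [ 527.9 -290.3   30. ]
holder [497.7 286.8  30. ]
stTL [ 600.  -231.4   30. ]
stBR [ 450.2 -350.1   30. ]
```

View pics/topc.png

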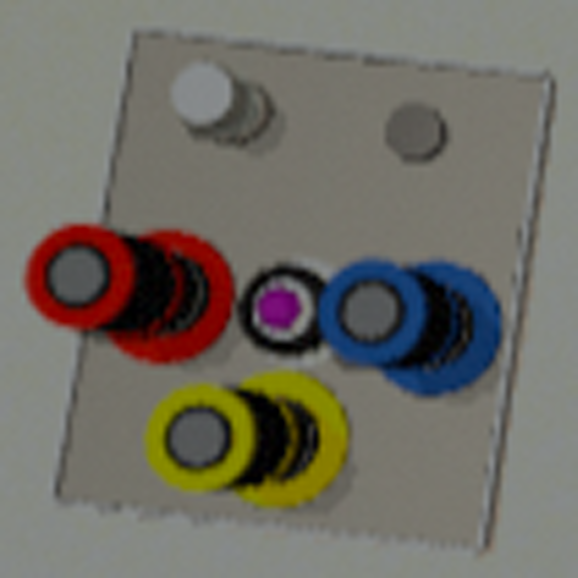

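The crop shows lens tops at red (80,276), blue (372,311), yellow (200,438). The seat centres are red (166,297), blue (436,327), yellow (283,439), with the stone at (280,308) and the jar top at (204,95). Next I convert these.

```bash
python3 - <<'E'
from h import *
f=lambda x,y:(145-.41+x/5.5,165-.41+y/5.5)
P={}
for n,x,y,z in [('redT',80,276,102),('blueT',372,311,102),('yelT',200,438,102),('redS',166,297,12),('bluS',436,327,12),('yelS',283,439,12),('holder',280,308,36),('holderdisc',284,308,26),('jar',204,95,58),('cap',415,133,17)]:
    P[n]=hit('top',*f(x,y),z); print(n,P[n].round(1))
H=P['holder']
for k in ('redS','bluS','yelS'): print(k,np.linalg.norm((P[k]-H)[:2]))
d=P['redS']-P['bluS']; print('left dir angle',np.degrees(np.arctan2(d[1],d[0]))-90)
E
```

```text
redT [507.9 344.7 102. ]
blueT [495.7 227.9 102. ]
yelT [444.6 293.  102. ]
redS [506.3 346.2  12. ]
bluS [494.8 226.3  12. ]
yelS [444.7 290.9  12. ]
holder [500.6 287.3  36. ]
holderdisc [501.3 289.   26. ]
jar [589.3 317.3  58. ]
cap [580.7 238.5  17. ]
redS 59.19660885011749
bluS 61.29786251139853
yelS 56.02308666895656
left dir angle -5.474301388747762
```

Everything agrees with the stated layout: the seats are 59, 61 and 56 mm from the holder. I'll move above yellow and turn the tool to yaw 180, so that tool x = -X, y = +Y and z = down.

```bash
python3 -m creep '[{"dx":-0.10,"dy":-0.046,"yaw":-7,"hand":0.07},{"dx":-0.2,"dy":-0.092,"yaw":-15,"hand":0.07},{"dx":-0.3035,"dy":-0.138,"yaw":-21.9,"hand":0.07},{"dx":-0.3035,"dy":-0.138,"yaw":-21.9,"hand":0.07},{"dx":-0.3035,"dy":-0.138,"yaw":-21.9,"hand":0.07},{"dx":-0.3035,"dy":-0.138,"yaw":-21.9,"hand":0.07},{"dx":-0.3035,"dy":-0.138,"yaw":-21.9,"hand":0.07},{"dx":-0.3035,"dy":-0.138,"yaw":-21.9,"hand":0.07},{"dx":-0.3035,"dy":-0.138,"yaw":-21.9,"hand":0.07},{"dx":-0.3035,"dy":-0.138,"yaw":-21.9,"hand":0.07}]' 20
python3 - <<'E'
from h import *
s=state(); print(s['ee_pos'],s['ee_rot'],s['force'])
ci=camera_info('wrist'); f=grab_frame('wrist')
print(ci['eye'],ci['orientation'])
import pickle; pickle.dump(ci,open('w1.pkl','wb'))
cv2.imwrite('pics/w1.png',f[:,:,::-1])
for n,p in dict(yelT=(444.7,292,102),redT=(507,345.5,102),bluT=(495,227,102),hold=(500.6,288,36),yelS=(444.7,291,12)).items(): print(n,np.round(proj(ci,p,True),1))
E
```

```text
[214.62375728 532.98814448 213.22208181] [-1.79912609e+02 -6.66432906e-04  1.58066088e+02] [-0.38183071  0.04075843 -1.29326928]
[145.2292442  563.38288772 384.45125008] [-15.38259775   0.08387551  68.14350286]
yelT [223.7 397.3]
redT [274.9 416. ]
bluT [207.9 419.1]
hold [247.6 388.5]
yelS [235.6 357.6]validation failed for argument at $[0]...
```

View pics/w1.png

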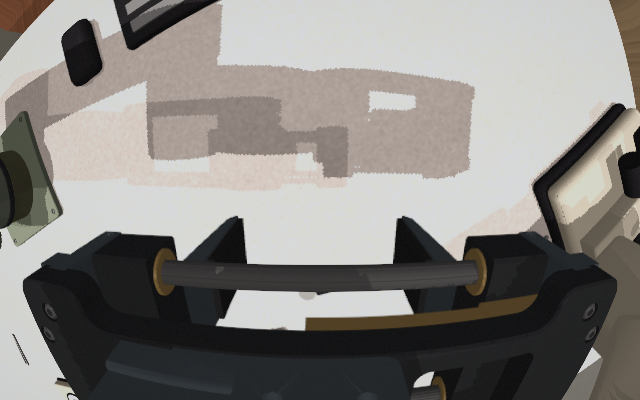

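The move was refused (row 0 failed validation), so nothing moved. The wrist view shows only bare table beside the gripper. I'll retry with every field given.

```bash
python3 -m creep '[{"dx":-0.10,"dy":-0.046,"dz":0,"yaw":-7,"hand":0.07},{"dx":-0.2,"dy":-0.092,"dz":0,"yaw":-15,"hand":0.07},{"dx":-0.3035,"dy":-0.138,"dz":0,"yaw":-21.9,"hand":0.07},{"dx":-0.3035,"dy":-0.138,"dz":0,"yaw":-21.9,"hand":0.07},{"dx":-0.3035,"dy":-0.138,"dz":0,"yaw":-21.9,"hand":0.07},{"dx":-0.3035,"dy":-0.138,"dz":0,"yaw":-21.9,"hand":0.07},{"dx":-0.3035,"dy":-0.138,"dz":0,"yaw":-21.9,"hand":0.07},{"dx":-0.3035,"dy":-0.138,"dz":0,"yaw":-21.9,"hand":0.07},{"dx":-0.3035,"dy":-0.138,"dz":0,"yaw":-21.9,"hand":0.07},{"dx":-0.3035,"dy":-0.138,"dz":0,"yaw":-21.9,"hand":0.07}]' 20
```

```text
time_s: 1.15
ee_pos: [444.0, 292.6, 213.8]
ee_rot: [180.0, -0.0, -180.0]
force: [-0.0, 0.3, -0.6]
gripper_width: 69.6
```

```bash
python3 - <<'E'
from h import *
s=state(); print(s['ee_pos'],s['ee_rot'])
ci=camera_info('wrist'); f=grab_frame('wrist')
import pickle; pickle.dump(ci,open('w2.pkl','wb'))
cv2.imwrite('pics/w2.png',f[:,:,::-1])
for n,p in dict(yelT=(444.7,292,102),redT=(507,345.5,102),bluT=(495,227,102),hold=(500.6,288,36),yelS=(444.7,291,12)).items(): print(n,np.round(proj(ci,p,True),1))
E
```

```text
[444.04484365 292.6075619  213.75093975] [ 1.79989575e+02 -4.40674213e-02 -1.79989923e+02]
yelT [316.4 196.2]
redT [369.  255.4]
bluT [252.3 244.2]
hold [313.6 227. ]
yelS [316.2 177.3]
```

View pics/w2.png

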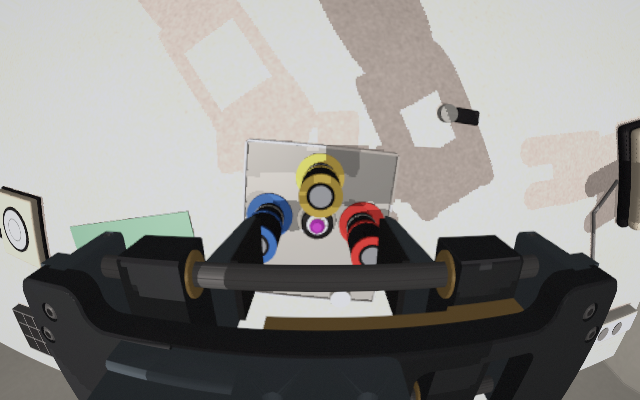

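The lens is at (320,195) with the fingers centred about column 320, so the grasp is well centred on yellow. I'll descend, grip and lift.

```bash
python3 -m creep '[{"dx":0,"dy":0,"dz":0.04,"yaw":0,"hand":0.07},{"dx":0,"dy":0,"dz":0.08,"yaw":0,"hand":0.07},{"dx":0,"dy":0,"dz":0.12,"yaw":0,"hand":0.07},{"dx":0,"dy":0,"dz":0.145,"yaw":0,"hand":0.07},{"dx":0,"dy":0,"dz":0.158,"yaw":0,"hand":0.07},{"dx":0,"dy":0,"dz":0.158,"yaw":0,"hand":0.07},{"dx":0,"dy":0,"dz":0.158,"yaw":0,"hand":0.07}]' 20
python3 -m creep '[{"dx":0,"dy":0,"dz":0,"yaw":0,"hand":0.035},{"dx":0,"dy":0,"dz":0,"yaw":0,"hand":0.035},{"dx":0,"dy":0,"dz":0,"yaw":0,"hand":0.035},{"dx":0,"dy":0,"dz":0,"yaw":0,"hand":0.035},{"dx":0,"dy":0,"dz":0,"yaw":0,"hand":0.035},{"dx":0,"dy":0,"dz":0,"yaw":0,"hand":0.035},{"dx":0,"dy":0,"dz":0,"yaw":0,"hand":0.035}]' 20
python3 -m creep '[{"dx":0,"dy":0,"dz":-0.01,"yaw":0,"hand":0.035},{"dx":0,"dy":0,"dz":-0.03,"yaw":0,"hand":0.035},{"dx":0,"dy":0,"dz":-0.055,"yaw":0,"hand":0.035},{"dx":0,"dy":0,"dz":-0.08,"yaw":0,"hand":0.035},{"dx":0,"dy":0,"dz":-0.105,"yaw":0,"hand":0.035},{"dx":0,"dy":0,"dz":-0.13,"yaw":0,"hand":0.035},{"dx":0,"dy":0,"dz":-0.142,"yaw":0,"hand":0.035},{"dx":0,"dy":0,"dz":-0.145,"yaw":0,"hand":0.035}]'
```

```text
time_s: 1.9
ee_pos: [444.5, 293.0, 56.4]
ee_rot: [180.0, 0.0, -179.9]
force: [0.5, 0.8, 1.2]
gripper_width: 70.2
time_s: 2.6
ee_pos: [445.1, 292.3, 56.5]
ee_rot: [180.0, 0.1, 180.0]
force: [-1.1, 0.1, 5.0]
gripper_width: 41.6
time_s: 3.4
ee_pos: [445.1, 292.2, 202.1]
ee_rot: [179.9, 0.1, 180.0]
force: [0.1, 0.0, -1.5]
gripper_width: 42.1
```

```bash
python3 -m creep '[{"dx":-0.007,"dy":-0.019,"dz":0,"yaw":0,"hand":0.035},{"dx":-0.020,"dy":-0.058,"dz":0,"yaw":0,"hand":0.035},{"dx":-0.036,"dy":-0.104,"dz":0,"yaw":0,"hand":0.035},{"dx":-0.053,"dy":-0.150,"dz":0,"yaw":0,"hand":0.035},{"dx":-0.069,"dy":-0.196,"dz":0,"yaw":0,"hand":0.035},{"dx":-0.085,"dy":-0.242,"dz":0,"yaw":0,"hand":0.035},{"dx":-0.101,"dy":-0.288,"dz":0,"yaw":0,"hand":0.035},{"dx":-0.117,"dy":-0.333,"dz":0,"yaw":0,"hand":0.035},{"dx":-0.128,"dy":-0.365,"dz":0,"yaw":0,"hand":0.035},{"dx":-0.1325,"dy":-0.378,"dz":0,"yaw":0,"hand":0.035}]'
python3 -m creep '[{"dx":0,"dy":0,"dz":0.02,"yaw":0,"hand":0.035},{"dx":0,"dy":0,"dz":0.055,"yaw":0,"hand":0.035},{"dx":0,"dy":0,"dz":0.09,"yaw":0,"hand":0.035},{"dx":0,"dy":0,"dz":0.12,"yaw":0,"hand":0.035},{"dx":0,"dy":0,"dz":0.138,"yaw":0,"hand":0.035},{"dx":0,"dy":0,"dz":0.146,"yaw":0,"hand":0.035},{"dx":0,"dy":0,"dz":0.151,"yaw":0,"hand":0.035},{"dx":0,"dy":0,"dz":0.1525,"yaw":0,"hand":0.035},{"dx":0,"dy":0,"dz":0.1525,"yaw":0,"hand":0.035}]'
```

```text
time_s: 4.4
ee_pos: [576.9, -89.1, 198.9]
ee_rot: [-180.0, -0.2, 179.8]
force: [0.1, 0.4, -2.3]
gripper_width: 41.8
time_s: 5.3
ee_pos: [577.6, -85.9, 49.1]
ee_rot: [-180.0, 0.1, 180.0]
force: [-1.3, -0.0, -1.9]
gripper_width: 41.8
```

```bash
python3 -m creep '[{"dx":0,"dy":0,"dz":0.001,"yaw":0,"hand":0.035},{"dx":0,"dy":0,"dz":0.0015,"yaw":0,"hand":0.035},{"dx":0,"dy":0,"dz":0.0015,"yaw":0,"hand":0.035}]'
python3 -m creep '[{"dx":0,"dy":0,"dz":0,"yaw":0,"hand":0.044},{"dx":0,"dy":0,"dz":0,"yaw":0,"hand":0.05},{"dx":0,"dy":0,"dz":0,"yaw":0,"hand":0.064},{"dx":0,"dy":0,"dz":0,"yaw":0,"hand":0.064},{"dx":0,"dy":0,"dz":-0.02,"yaw":0,"hand":0.064},{"dx":0,"dy":0,"dz":-0.06,"yaw":0,"hand":0.064},{"dx":0,"dy":0,"dz":-0.1,"yaw":0,"hand":0.064},{"dx":0,"dy":0,"dz":-0.14,"yaw":0,"hand":0.064},{"dx":0,"dy":0,"dz":-0.15,"yaw":0,"hand":0.064},{"dx":0,"dy":0,"dz":-0.15,"yaw":0,"hand":0.064}]'
```

```text
time_s: 5.6
ee_pos: [577.4, -86.1, 47.5]
ee_rot: [-180.0, 0.1, 180.0]
force: [0.3, 1.0, 0.2]
gripper_width: 41.8
time_s: 6.6
ee_pos: [578.0, -86.2, 198.9]
ee_rot: [-180.0, 0.2, 180.0]
force: [0.1, -1.0, -0.8]
gripper_width: 64.3
```

```bash
python3 -m creep '[{"dx":0.012,"dy":0.045,"dz":0,"yaw":0,"hand":0.07},{"dx":0.024,"dy":0.09,"dz":0,"yaw":0,"hand":0.07},{"dx":0.036,"dy":0.135,"dz":0,"yaw":0,"hand":0.07},{"dx":0.048,"dy":0.18,"dz":0,"yaw":0,"hand":0.07},{"dx":0.06,"dy":0.225,"dz":0,"yaw":0,"hand":0.07},{"dx":0.072,"dy":0.27,"dz":0,"yaw":0,"hand":0.07},{"dx":0.083,"dy":0.305,"dz":0,"yaw":0,"hand":0.07},{"dx":0.083,"dy":0.313,"dz":0,"yaw":0,"hand":0.07},{"dx":0.083,"dy":0.313,"dz":0,"yaw":0,"hand":0.07},{"dx":0.083,"dy":0.313,"dz":0,"yaw":0,"hand":0.07}]'
python3 - <<'E'
from h import *
print(state()['ee_pos'])
cv2.imwrite('pics/w3.png',grab_frame('wrist')[120:320,190:450,::-1].repeat(2,0).repeat(2,1))
E
```

```text
time_s: 7.6
ee_pos: [494.0, 226.0, 195.8]
ee_rot: [-179.9, -0.1, 180.0]
force: [0.4, -1.1, 0.1]
gripper_width: 70.0
[493.98140793 225.9817782  195.75559075]
```

View pics/w3.png

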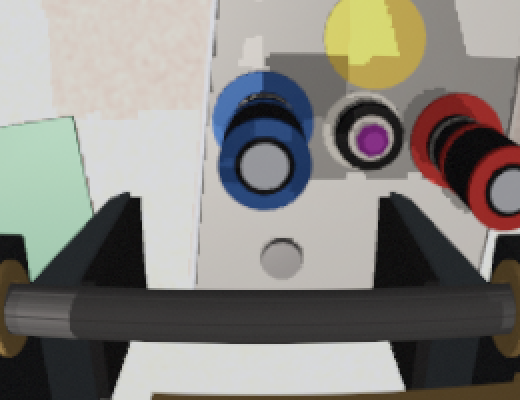

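The blue lens is at full-frame (322,202), centred between the fingers. I'll go down and grip.

```bash
python3 -m creep '[{"dx":-0.001,"dy":0.001,"dz":0.04,"yaw":0,"hand":0.07},{"dx":-0.001,"dy":0.001,"dz":0.08,"yaw":0,"hand":0.07},{"dx":-0.001,"dy":0.001,"dz":0.115,"yaw":0,"hand":0.07},{"dx":-0.001,"dy":0.001,"dz":0.135,"yaw":0,"hand":0.07},{"dx":-0.001,"dy":0.001,"dz":0.142,"yaw":0,"hand":0.07},{"dx":-0.001,"dy":0.001,"dz":0.142,"yaw":0,"hand":0.07},{"dx":-0.001,"dy":0.001,"dz":0.142,"yaw":0,"hand":0.07}]' 20
python3 -m creep '[{"dx":0,"dy":0,"dz":0,"yaw":0,"hand":0.035},{"dx":0,"dy":0,"dz":0,"yaw":0,"hand":0.035},{"dx":0,"dy":0,"dz":0,"yaw":0,"hand":0.035},{"dx":0,"dy":0,"dz":0,"yaw":0,"hand":0.035},{"dx":0,"dy":0,"dz":0,"yaw":0,"hand":0.035},{"dx":0,"dy":0,"dz":0,"yaw":0,"hand":0.035},{"dx":0,"dy":0,"dz":0,"yaw":0,"hand":0.035}]' 20
python3 -m creep '[{"dx":0,"dy":0,"dz":-0.01,"yaw":0,"hand":0.035},{"dx":0,"dy":0,"dz":-0.03,"yaw":0,"hand":0.035},{"dx":0,"dy":0,"dz":-0.055,"yaw":0,"hand":0.035},{"dx":0,"dy":0,"dz":-0.08,"yaw":0,"hand":0.035},{"dx":0,"dy":0,"dz":-0.105,"yaw":0,"hand":0.035},{"dx":0,"dy":0,"dz":-0.13,"yaw":0,"hand":0.035},{"dx":0,"dy":0,"dz":-0.142,"yaw":0,"hand":0.035},{"dx":0,"dy":0,"dz":-0.145,"yaw":0,"hand":0.035}]'
```

```text
time_s: 8.35
ee_pos: [496.4, 227.8, 56.0]
ee_rot: [179.9, 0.1, 179.9]
force: [1.3, -0.3, 0.8]
gripper_width: 69.8
time_s: 9.05
ee_pos: [495.5, 228.1, 55.4]
ee_rot: [180.0, 0.0, 180.0]
force: [-0.0, -0.8, 4.4]
gripper_width: 41.3
time_s: 9.85
ee_pos: [495.7, 228.2, 201.2]
ee_rot: [179.9, 0.1, 180.0]
force: [0.6, 0.4, -2.2]
gripper_width: 41.4
```

```bash
python3 -m creep '[{"dx":-0.006,"dy":-0.02,"dz":0,"yaw":0,"hand":0.035},{"dx":-0.016,"dy":-0.053,"dz":0,"yaw":0,"hand":0.035},{"dx":-0.027,"dy":-0.088,"dz":0,"yaw":0,"hand":0.035},{"dx":-0.037,"dy":-0.122,"dz":0,"yaw":0,"hand":0.035},{"dx":-0.048,"dy":-0.157,"dz":0,"yaw":0,"hand":0.035},{"dx":-0.058,"dy":-0.190,"dz":0,"yaw":0,"hand":0.035},{"dx":-0.066,"dy":-0.217,"dz":0,"yaw":0,"hand":0.035},{"dx":-0.0705,"dy":-0.231,"dz":0,"yaw":0,"hand":0.035},{"dx":-0.0715,"dy":-0.2346,"dz":0,"yaw":0,"hand":0.035},{"dx":-0.0715,"dy":-0.2346,"dz":0,"yaw":0,"hand":0.035}]'
python3 -m creep '[{"dx":0,"dy":0,"dz":0.02,"yaw":0,"hand":0.035},{"dx":0,"dy":0,"dz":0.055,"yaw":0,"hand":0.035},{"dx":0,"dy":0,"dz":0.09,"yaw":0,"hand":0.035},{"dx":0,"dy":0,"dz":0.12,"yaw":0,"hand":0.035},{"dx":0,"dy":0,"dz":0.138,"yaw":0,"hand":0.035},{"dx":0,"dy":0,"dz":0.146,"yaw":0,"hand":0.035},{"dx":0,"dy":0,"dz":0.151,"yaw":0,"hand":0.035},{"dx":0,"dy":0,"dz":0.1525,"yaw":0,"hand":0.035},{"dx":0,"dy":0,"dz":0.1525,"yaw":0,"hand":0.035}]'
```

```text
time_s: 10.85
ee_pos: [566.2, -6.2, 199.2]
ee_rot: [180.0, -0.1, 179.9]
force: [-0.2, 0.6, -1.6]
gripper_width: 42.2
time_s: 11.75
ee_pos: [567.2, -6.3, 48.3]
ee_rot: [180.0, 0.1, 180.0]
force: [0.6, -0.5, -1.6]
gripper_width: 41.8
```

Contact height is about 46.6, so I lower 1.7 mm, release, rise and go over red.

```bash
python3 -m creep '[{"dx":0,"dy":0,"dz":0.001,"yaw":0,"hand":0.035},{"dx":0,"dy":0,"dz":0.0017,"yaw":0,"hand":0.035},{"dx":0,"dy":0,"dz":0.0017,"yaw":0,"hand":0.035}]'
python3 -m creep '[{"dx":0,"dy":0,"dz":0,"yaw":0,"hand":0.044},{"dx":0,"dy":0,"dz":0,"yaw":0,"hand":0.05},{"dx":0,"dy":0,"dz":0,"yaw":0,"hand":0.064},{"dx":0,"dy":0,"dz":0,"yaw":0,"hand":0.064},{"dx":0,"dy":0,"dz":-0.02,"yaw":0,"hand":0.064},{"dx":0,"dy":0,"dz":-0.06,"yaw":0,"hand":0.064},{"dx":0,"dy":0,"dz":-0.1,"yaw":0,"hand":0.064},{"dx":0,"dy":0,"dz":-0.14,"yaw":0,"hand":0.064},{"dx":0,"dy":0,"dz":-0.15,"yaw":0,"hand":0.064},{"dx":0,"dy":0,"dz":-0.15,"yaw":0,"hand":0.064}]'
python3 -m creep '[{"dx":0.008,"dy":0.047,"dz":0,"yaw":0,"hand":0.07},{"dx":0.016,"dy":0.094,"dz":0,"yaw":0,"hand":0.07},{"dx":0.024,"dy":0.141,"dz":0,"yaw":0,"hand":0.07},{"dx":0.032,"dy":0.188,"dz":0,"yaw":0,"hand":0.07},{"dx":0.04,"dy":0.235,"dz":0,"yaw":0,"hand":0.07},{"dx":0.048,"dy":0.282,"dz":0,"yaw":0,"hand":0.07},{"dx":0.056,"dy":0.329,"dz":0,"yaw":0,"hand":0.07},{"dx":0.06,"dy":0.3515,"dz":0,"yaw":0,"hand":0.07},{"dx":0.06,"dy":0.3515,"dz":0,"yaw":0,"hand":0.07},{"dx":0.06,"dy":0.3515,"dz":0,"yaw":0,"hand":0.07}]'
```

```text
time_s: 12.05
ee_pos: [567.1, -6.7, 46.5]
ee_rot: [180.0, 0.1, 180.0]
force: [0.7, 0.3, 1.4]
gripper_width: 41.7
time_s: 13.05
ee_pos: [567.5, -6.7, 197.5]
ee_rot: [-180.0, 0.2, 180.0]
force: [0.2, -0.6, -1.0]
gripper_width: 64.1
time_s: 14.05
ee_pos: [505.8, 344.3, 193.5]
ee_rot: [-179.8, -0.2, -180.0]
force: [0.1, -0.5, 0.3]
gripper_width: 70.0
```

```bash
python3 - <<'E'
from h import *
s=state(); print(s['ee_pos'],s['force'])
cv2.imwrite('pics/w4.png',grab_frame('wrist')[120:320,140:450,::-1].repeat(2,0).repeat(2,1))
E
```

```text
[505.83559187 344.26051176 193.48275582] [ 0.11154344 -0.5386107   0.26823068]
```

View pics/w4.png

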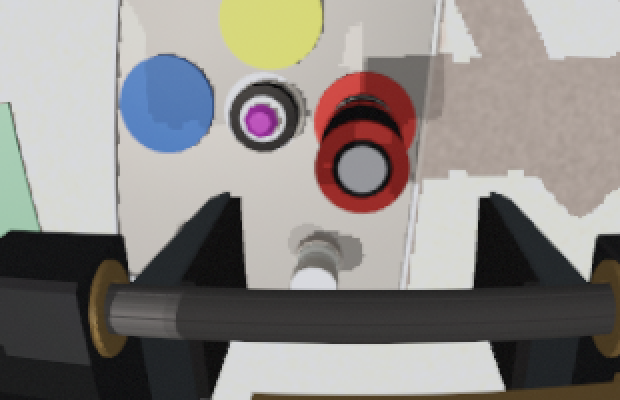

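The red lens is at (321,204), centred, and the holder has not been disturbed. Down and grip.

```bash
python3 -m creep '[{"dx":-0.001,"dy":0.001,"dz":0.04,"yaw":0,"hand":0.07},{"dx":-0.001,"dy":0.001,"dz":0.08,"yaw":0,"hand":0.07},{"dx":-0.001,"dy":0.001,"dz":0.115,"yaw":0,"hand":0.07},{"dx":-0.001,"dy":0.001,"dz":0.133,"yaw":0,"hand":0.07},{"dx":-0.001,"dy":0.001,"dz":0.14,"yaw":0,"hand":0.07},{"dx":-0.001,"dy":0.001,"dz":0.14,"yaw":0,"hand":0.07},{"dx":-0.001,"dy":0.001,"dz":0.14,"yaw":0,"hand":0.07}]' 20
python3 -m creep '[{"dx":0,"dy":0,"dz":0,"yaw":0,"hand":0.035},{"dx":0,"dy":0,"dz":0,"yaw":0,"hand":0.035},{"dx":0,"dy":0,"dz":0,"yaw":0,"hand":0.035},{"dx":0,"dy":0,"dz":0,"yaw":0,"hand":0.035},{"dx":0,"dy":0,"dz":0,"yaw":0,"hand":0.035},{"dx":0,"dy":0,"dz":0,"yaw":0,"hand":0.035},{"dx":0,"dy":0,"dz":0,"yaw":0,"hand":0.035}]' 20
python3 -m creep '[{"dx":0,"dy":0,"dz":-0.01,"yaw":0,"hand":0.035},{"dx":0,"dy":0,"dz":-0.03,"yaw":0,"hand":0.035},{"dx":0,"dy":0,"dz":-0.055,"yaw":0,"hand":0.035},{"dx":0,"dy":0,"dz":-0.08,"yaw":0,"hand":0.035},{"dx":0,"dy":0,"dz":-0.105,"yaw":0,"hand":0.035},{"dx":0,"dy":0,"dz":-0.13,"yaw":0,"hand":0.035},{"dx":0,"dy":0,"dz":-0.142,"yaw":0,"hand":0.035},{"dx":0,"dy":0,"dz":-0.145,"yaw":0,"hand":0.035}]'
```

```text
time_s: 14.8
ee_pos: [508.8, 345.7, 56.9]
ee_rot: [179.9, 0.1, 179.9]
force: [-0.4, -0.8, 0.3]
gripper_width: 70.1
time_s: 15.5
ee_pos: [508.0, 346.0, 56.2]
ee_rot: [180.0, 0.0, 180.0]
force: [-0.7, 0.2, 3.4]
gripper_width: 41.7
time_s: 16.3
ee_pos: [508.2, 346.2, 202.1]
ee_rot: [179.9, 0.1, 180.0]
force: [-0.3, -0.9, -2.0]
gripper_width: 42.2
```

```bash
python3 -m creep '[{"dx":-0.004,"dy":-0.02,"dz":0,"yaw":0,"hand":0.035},{"dx":-0.011,"dy":-0.060,"dz":0,"yaw":0,"hand":0.035},{"dx":-0.018,"dy":-0.10,"dz":0,"yaw":0,"hand":0.035},{"dx":-0.025,"dy":-0.14,"dz":0,"yaw":0,"hand":0.035},{"dx":-0.032,"dy":-0.18,"dz":0,"yaw":0,"hand":0.035},{"dx":-0.039,"dy":-0.22,"dz":0,"yaw":0,"hand":0.035},{"dx":-0.045,"dy":-0.253,"dz":0,"yaw":0,"hand":0.035},{"dx":-0.0475,"dy":-0.269,"dz":0,"yaw":0,"hand":0.035},{"dx":-0.048,"dy":-0.273,"dz":0,"yaw":0,"hand":0.035},{"dx":-0.048,"dy":-0.273,"dz":0,"yaw":0,"hand":0.035}]'
python3 -m creep '[{"dx":0,"dy":0,"dz":0.02,"yaw":0,"hand":0.035},{"dx":0,"dy":0,"dz":0.055,"yaw":0,"hand":0.035},{"dx":0,"dy":0,"dz":0.09,"yaw":0,"hand":0.035},{"dx":0,"dy":0,"dz":0.12,"yaw":0,"hand":0.035},{"dx":0,"dy":0,"dz":0.138,"yaw":0,"hand":0.035},{"dx":0,"dy":0,"dz":0.146,"yaw":0,"hand":0.035},{"dx":0,"dy":0,"dz":0.151,"yaw":0,"hand":0.035},{"dx":0,"dy":0,"dz":0.1535,"yaw":0,"hand":0.035},{"dx":0,"dy":0,"dz":0.1535,"yaw":0,"hand":0.035}]'
```

```text
time_s: 17.3
ee_pos: [555.3, 73.2, 200.0]
ee_rot: [180.0, -0.1, 179.9]
force: [-0.2, 0.4, -1.8]
gripper_width: 41.8
time_s: 18.2
ee_pos: [556.2, 73.3, 47.9]
ee_rot: [180.0, 0.1, 180.0]
force: [-1.0, -0.2, -1.2]
gripper_width: 42.0
```

```bash
python3 -m creep '[{"dx":0,"dy":0,"dz":0.0007,"yaw":0,"hand":0.035},{"dx":0,"dy":0,"dz":0.0007,"yaw":0,"hand":0.035},{"dx":0,"dy":0,"dz":0.0007,"yaw":0,"hand":0.035}]'
python3 -m creep '[{"dx":0,"dy":0,"dz":0,"yaw":0,"hand":0.044},{"dx":0,"dy":0,"dz":0,"yaw":0,"hand":0.05},{"dx":0,"dy":0,"dz":0,"yaw":0,"hand":0.064},{"dx":0,"dy":0,"dz":0,"yaw":0,"hand":0.064},{"dx":0,"dy":0,"dz":-0.02,"yaw":0,"hand":0.064},{"dx":0,"dy":0,"dz":-0.06,"yaw":0,"hand":0.064},{"dx":0,"dy":0,"dz":-0.1,"yaw":0,"hand":0.064},{"dx":0,"dy":0,"dz":-0.14,"yaw":0,"hand":0.064},{"dx":0,"dy":0,"dz":-0.15,"yaw":0,"hand":0.064},{"dx":0,"dy":0,"dz":-0.15,"yaw":0,"hand":0.064}]'
python3 -m creep '[{"dx":0.01,"dy":0.045,"dz":0,"yaw":0,"hand":0.06},{"dx":0.022,"dy":0.09,"dz":0,"yaw":0,"hand":0.06},{"dx":0.033,"dy":0.13,"dz":0,"yaw":0,"hand":0.06},{"dx":0.045,"dy":0.175,"dz":0,"yaw":0,"hand":0.06},{"dx":0.055,"dy":0.215,"dz":0.02,"yaw":0,"hand":0.06},{"dx":0.055,"dy":0.215,"dz":0.05,"yaw":0,"hand":0.06},{"dx":0.055,"dy":0.215,"dz":0.09,"yaw":0,"hand":0.06},{"dx":0.055,"dy":0.215,"dz":0.1,"yaw":0,"hand":0.06},{"dx":0.055,"dy":0.215,"dz":0.1,"yaw":0,"hand":0.06},{"dx":0.055,"dy":0.215,"dz":0.1,"yaw":0,"hand":0.06}]'
python3 - <<'E'
from h import *
import pickle
s=state(); print(s['ee_pos'],s['force'])
ci=camera_info('wrist'); pickle.dump(ci,open('w5.pkl','wb')); print(ci['eye'])
w=grab_frame('wrist')[:,:,::-1]; cv2.imwrite('pics/w5f.png',w)
cv2.imwrite('pics/w5.png',np.vstack([cv2.resize(w[120:240,230:410],None,fx=4,fy=4),]))
t=grab_frame('top')[:,:,::-1]; cv2.imwrite('pics/t5.png',cv2.resize(t[150:265,150:480],None,fx=2.4,fy=2.4,interpolation=cv2.INTER_CUBIC))
E
```

```text
time_s: 18.5
ee_pos: [556.2, 72.9, 47.2]
ee_rot: [180.0, 0.1, 180.0]
force: [-0.0, -0.3, 0.2]
gripper_width: 41.8
time_s: 19.5
ee_pos: [556.5, 73.0, 198.3]
ee_rot: [180.0, 0.2, 180.0]
force: [0.5, -0.5, -0.2]
gripper_width: 64.2
time_s: 20.5
ee_pos: [501.4, 287.9, 97.1]
ee_rot: [180.0, 0.0, 179.9]
force: [0.1, 0.1, 0.9]
gripper_width: 60.2
[501.42454831 287.89695787  97.10187854] [0.05308148 0.10645015 0.85760558]
[426.39673833 290.03911367 268.29017811]
```

View pics/w5.png

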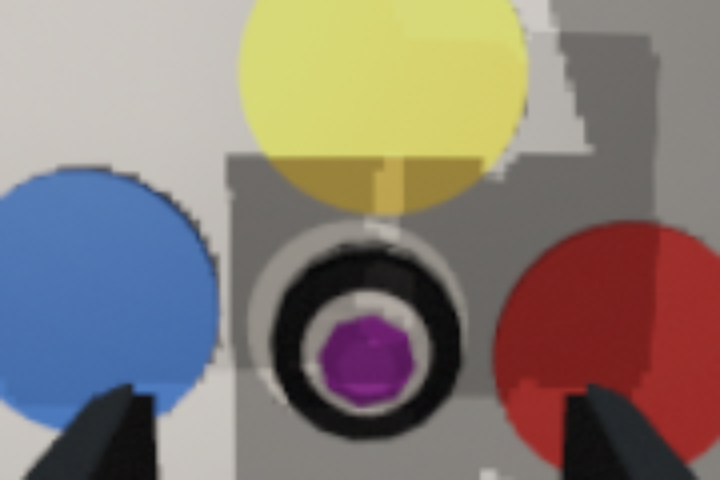

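View pics/t5.png

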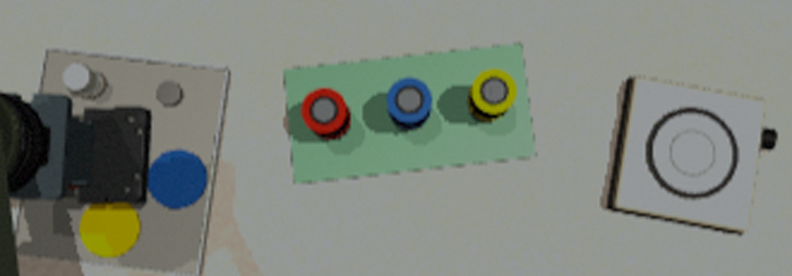

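The wrist view shows the stone at full-frame (321.8,210.5), the disc top at (321.5,205), and the fingers centred at column 320. The top view shows all three eyepieces upright on the mat, with the stage circle at (438,213.5).

```bash
python3 - <<'E'
from h import *
import pickle
ci=pickle.load(open('w5.pkl','rb'))
for n,u,v,z in [('stone',321.75,210.5,36),('disc',321.5,205.2,26),('yelseat',326,137.5,12),('blue',249,195,12),('red',389.5,207,12)]: print(n,hit('wrist',u,v,z,ci).round(1))
print('stage',hit('top',438.0,213.4,30),hit('scene',243.5,150,30))
E
```

```text
stone [500.3 292.   36. ]
disc [498.9 291.9  26. ]
yelseat [444.9 295.6  12. ]
blue [494.  228.9  12. ]
red [504.9 351.9  12. ]
stage [ 526.93918823 -290.24098908   30.        ] [ 530.60100328 -286.87722447   30.        ]
```

```bash
python3 -m creep '[{"dx":0.001,"dy":0.001,"dz":0.025,"yaw":0,"hand":0.06},{"dx":0.001,"dy":0.001,"dz":0.05,"yaw":0,"hand":0.06},{"dx":0.001,"dy":0.001,"dz":0.07,"yaw":0,"hand":0.06},{"dx":0.001,"dy":0.001,"dz":0.079,"yaw":0,"hand":0.06},{"dx":0.001,"dy":0.001,"dz":0.0815,"yaw":0,"hand":0.06},{"dx":0.001,"dy":0.001,"dz":0.0815,"yaw":0,"hand":0.06},{"dx":0.001,"dy":0.001,"dz":0.0815,"yaw":0,"hand":0.06}]' 20
python3 -m creep '[{"dx":0,"dy":0,"dz":0,"yaw":0,"hand":0.034},{"dx":0,"dy":0,"dz":0,"yaw":0,"hand":0.034},{"dx":0,"dy":0,"dz":0,"yaw":0,"hand":0.034},{"dx":0,"dy":0,"dz":0,"yaw":0,"hand":0.034},{"dx":0,"dy":0,"dz":0,"yaw":0,"hand":0.034},{"dx":0,"dy":0,"dz":0,"yaw":0,"hand":0.034},{"dx":0,"dy":0,"dz":0,"yaw":0,"hand":0.034}]' 20
```

```text
time_s: 21.3
ee_pos: [500.7, 289.4, 16.4]
ee_rot: [179.9, 0.1, 180.0]
force: [-0.0, 0.5, -0.4]
gripper_width: 59.7
time_s: 22.0
ee_pos: [500.0, 289.0, 15.5]
ee_rot: [180.0, 0.0, 180.0]
force: [-0.7, -0.2, 4.9]
gripper_width: 39.1
```

```bash
python3 -m creep '[{"dx":0,"dy":0,"dz":-0.01,"yaw":0,"hand":0.034},{"dx":0,"dy":0,"dz":-0.03,"yaw":0,"hand":0.034},{"dx":0,"dy":0,"dz":-0.055,"yaw":0,"hand":0.034},{"dx":0,"dy":0,"dz":-0.085,"yaw":0,"hand":0.034},{"dx":0,"dy":0,"dz":-0.115,"yaw":0,"hand":0.034},{"dx":0,"dy":-0.015,"dz":-0.14,"yaw":0,"hand":0.034},{"dx":0.0,"dy":-0.045,"dz":-0.145,"yaw":0,"hand":0.034},{"dx":-0.003,"dy":-0.085,"dz":-0.145,"yaw":0,"hand":0.034},{"dx":-0.005,"dy":-0.125,"dz":-0.145,"yaw":0,"hand":0.034},{"dx":-0.007,"dy":-0.165,"dz":-0.145,"yaw":0,"hand":0.034}]'
python3 -m creep '[{"dx":-0.002,"dy":-0.04,"dz":0,"yaw":0,"hand":0.034},{"dx":-0.004,"dy":-0.08,"dz":0,"yaw":0,"hand":0.034},{"dx":-0.006,"dy":-0.12,"dz":0,"yaw":0,"hand":0.034},{"dx":-0.008,"dy":-0.16,"dz":0,"yaw":0,"hand":0.034},{"dx":-0.010,"dy":-0.205,"dz":0,"yaw":0,"hand":0.034},{"dx":-0.012,"dy":-0.25,"dz":0,"yaw":0,"hand":0.034},{"dx":-0.014,"dy":-0.295,"dz":0,"yaw":0,"hand":0.034},{"dx":-0.016,"dy":-0.34,"dz":0,"yaw":0,"hand":0.034},{"dx":-0.018,"dy":-0.375,"dz":0,"yaw":0,"hand":0.034},{"dx":-0.021,"dy":-0.395,"dz":0,"yaw":0,"hand":0.034}]'
python3 -m creep '[{"dx":0,"dy":-0.01,"dz":0.01,"yaw":0,"hand":0.034},{"dx":0,"dy":-0.018,"dz":0.03,"yaw":0,"hand":0.034},{"dx":0,"dy":-0.018,"dz":0.05,"yaw":0,"hand":0.034},{"dx":0,"dy":-0.018,"dz":0.06,"yaw":0,"hand":0.034},{"dx":0,"dy":-0.018,"dz":0.06,"yaw":0,"hand":0.034},{"dx":0,"dy":-0.018,"dz":0.06,"yaw":0,"hand":0.034}]'
python3 - <<'E'
from h import *
import pickle
ci=camera_info('wrist'); pickle.dump(ci,open('w6.pkl','wb')); print(state()['ee_pos'],ci['eye'])
w=grab_frame('wrist')[:,:,::-1]; cv2.imwrite('pics/w6.png',cv2.resize(w[120:250,225:415],None,fx=4,fy=4))
E
```

```text
time_s: 23.0
ee_pos: [506.3, 122.5, 160.3]
ee_rot: [-180.0, -0.0, -180.0]
force: [1.3, 0.2, -0.5]
gripper_width: 39.1
time_s: 24.0
ee_pos: [527.0, -273.7, 159.9]
ee_rot: [-180.0, -0.0, 179.8]
force: [0.3, 1.3, -0.3]
gripper_width: 38.7
time_s: 24.6
ee_pos: [527.8, -288.4, 100.3]
ee_rot: [180.0, 0.0, -180.0]
force: [0.1, -0.5, -0.8]
gripper_width: 39.2
[ 527.82027698 -288.41002785  100.33005484] [ 452.86997303 -286.33935749  271.55166092]
```

View pics/w6.png

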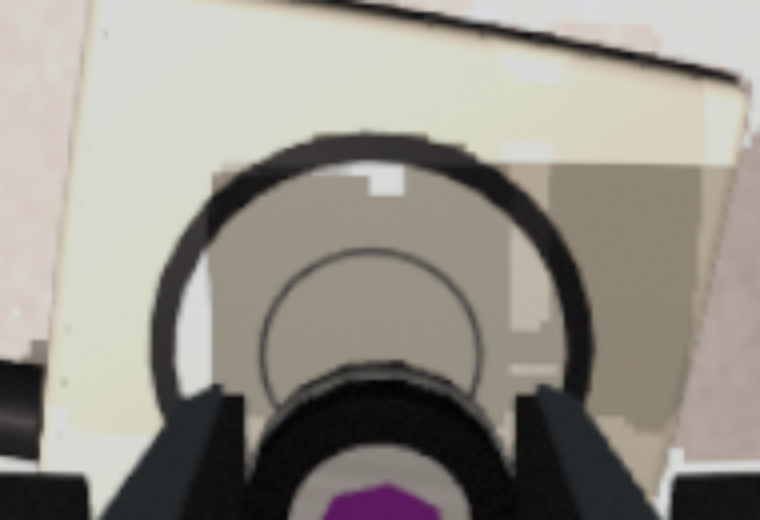

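The stage circle spans columns 260 to 483 in the crop, with its top at (370,250). The held disc is centred near column 380, with the upper rim of its top face at (380,380). I'll fit both to the same camera.

```bash
python3 - <<'E'
from h import *
import pickle
from scipy.optimize import least_squares
ci=pickle.load(open('w6.pkl','rb'))
a=np.linspace(0,2*np.pi,720)
def ext(c,r,z):
    p=np.array([proj(ci,(c[0]+r*np.cos(t),c[1]+r*np.sin(t),z),True) for t in a[::4]])
    return p[:,0].min(),p[:,0].max(),p[:,1].min()
def full(x,y): return 225-.375+x/4,120-.375+y/4
L,_=full(260,0);Rr,_=full(483,0);_,T=full(0,250)
s=least_squares(lambda c:np.array(ext(c,23,30))-[L,Rr,T],[528,-289],diff_step=1e-3); print('circle',s.x,s.fun)
L,_=full(150,0);Rr,_=full(592,0);_,T=full(0,132)
s=least_squares(lambda c:np.array(ext(c,40+5,30))-[L,Rr,T],[528,-289],diff_step=1e-3); print('ring',s.x,s.fun)
_,T=full(0,378);C,_=full(380,0)
for top in (370,380): 
    _,T=full(0,top)
    s=least_squares(lambda c:[sum(ext(c,20,110.8)[:2])/2-C,ext(c,20,110.8)[2]-T],[528,-289],diff_step=1e-3); print('held disc',s.x,s.fun)
E
```

```text
circle [ 528.87818965 -287.72886246] [-0.19188539  0.1914077   0.00993805]
ring [ 527.13262335 -287.86609414] [ 0.60498009 -0.60294635 -0.05671473]
held disc [ 524.86829035 -286.05852768] [-1.13686838e-13  3.46176421e-11]
held disc [ 526.30545802 -286.05579912] [0.00000000e+00 1.42108547e-11]
```

```bash
python3 -m creep '[{"dx":-0.001,"dy":-0.002,"dz":0.015,"yaw":0,"hand":0.034},{"dx":-0.001,"dy":-0.002,"dz":0.035,"yaw":0,"hand":0.034},{"dx":-0.001,"dy":-0.002,"dz":0.052,"yaw":0,"hand":0.034},{"dx":-0.001,"dy":-0.002,"dz":0.059,"yaw":0,"hand":0.034},{"dx":-0.001,"dy":-0.002,"dz":0.0615,"yaw":0,"hand":0.034},{"dx":-0.001,"dy":-0.002,"dz":0.0615,"yaw":0,"hand":0.034},{"dx":-0.001,"dy":-0.002,"dz":0.0615,"yaw":0,"hand":0.034}]'
python3 -m creep '[{"dx":0,"dy":0,"dz":0.0006,"yaw":0,"hand":0.034},{"dx":0,"dy":0,"dz":0.001,"yaw":0,"hand":0.034},{"dx":0,"dy":0,"dz":0.001,"yaw":0,"hand":0.034}]'
```

```text
time_s: 25.35
ee_pos: [529.2, -291.4, 39.6]
ee_rot: [-179.9, 0.1, 180.0]
force: [0.3, 0.4, 0.1]
gripper_width: 39.5
time_s: 25.65
ee_pos: [528.5, -291.2, 37.8]
ee_rot: [-180.0, 0.0, 180.0]
force: [1.2, 0.7, -1.4]
gripper_width: 39.1
```

```bash
python3 -m creep '[{"dx":0,"dy":0,"dz":0.0003,"yaw":0,"hand":0.041},{"dx":0,"dy":0,"dz":0.0003,"yaw":0,"hand":0.045},{"dx":0,"dy":0,"dz":0.0003,"yaw":0,"hand":0.06},{"dx":0,"dy":0,"dz":0,"yaw":0,"hand":0.06},{"dx":0,"dy":0,"dz":-0.02,"yaw":0,"hand":0.064},{"dx":0,"dy":0,"dz":-0.05,"yaw":0,"hand":0.064},{"dx":0,"dy":0,"dz":-0.09,"yaw":0,"hand":0.064},{"dx":0,"dy":0,"dz":-0.12,"yaw":0,"hand":0.064},{"dx":0,"dy":0,"dz":-0.12,"yaw":0,"hand":0.064},{"dx":0,"dy":0,"dz":-0.12,"yaw":0,"hand":0.064}]'
python3 - <<'E'
from h import *
import pickle
ci=camera_info('wrist'); pickle.dump(ci,open('w7.pkl','wb')); print(state()['ee_pos'],ci['eye'])
w=grab_frame('wrist')[:,:,::-1]; cv2.imwrite('pics/w7.png',cv2.resize(w[140:240,255:390],None,fx=5.5,fy=5.5,interpolation=cv2.INTER_CUBIC))
E
```

```text
time_s: 26.65
ee_pos: [528.5, -291.2, 158.0]
ee_rot: [-180.0, 0.1, 180.0]
force: [0.1, -0.8, -0.8]
gripper_width: 64.1
[ 528.50103903 -291.1598478   158.0284462 ] [ 453.4144486  -288.88875621  329.18501087]
```

View pics/w7.png

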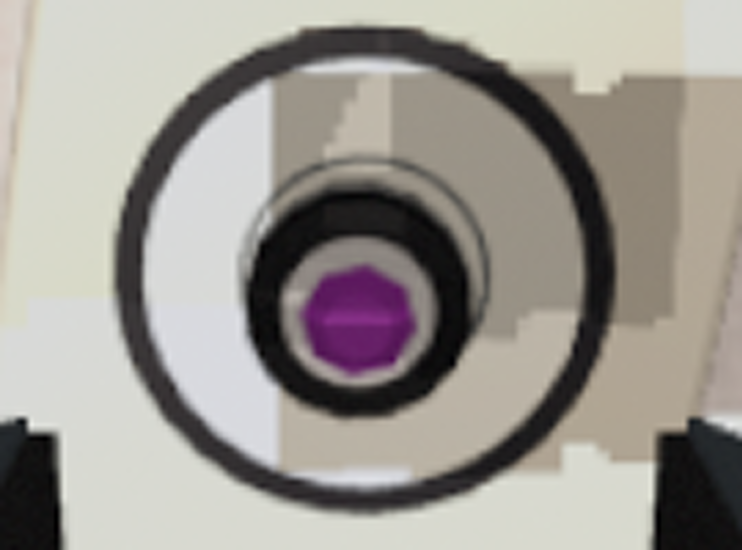

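The disc top is centred at crop (358.5,300). The grey circle and ring are centred at about (365,269.5). Next I compute the offset.

```bash
python3 - <<'E'
from h import *
import pickle
from scipy.optimize import least_squares
ci=pickle.load(open('w7.pkl','rb'))
F=lambda x,y:(255-.41+x/5.5,140-.41+y/5.5)
a=np.linspace(0,2*np.pi,180)
def ext(c,r,z):
    p=np.array([proj(ci,(c[0]+r*np.cos(t),c[1]+r*np.sin(t),z),True) for t in a]); return np.array([p[:,0].min(),p[:,0].max(),p[:,1].min(),p[:,1].max()])
def fit(l,r,t,b,z):
    m=np.array([*F(l,0)[:1],F(r,0)[0],F(0,t)[1],F(0,b)[1]])
    s=least_squares(lambda p:ext(p[:2],p[2],z)-m,[528,-289,30],diff_step=1e-3); print(s.x.round(2),s.fun.round(2))
fit(115,614,27,512,30)   # ring
fit(245,472,185,416,48)  # disc
fit(302,415,265,375,54)
print(hit('wrist',*F(366,0),30,ci)[1])
E
```

```text
[ 527.45 -287.49   45.45] [-0.01  0.01  0.01 -0.01]
[ 527.3  -288.62   19.89] [-0.52  0.52  0.53 -0.55]
[ 528.85 -288.62    9.51] [-0.05  0.05  0.05 -0.05]
-287.3369271570371
```

The holder is within about 1.2 mm of the circle's centre, so I leave it. The arm is away from the tray now, so I'll measure the empty seats in the top view. To calibrate, I'll compare the eyepiece rings with the poses where I set them down.

```bash
python3 - <<'E'
from h import *
ci=camera_info('top'); fs=grab_frame('top'); cv2.imwrite('pics/t8.png',fs[:,:,::-1])
hsv=cv2.cvtColor(fs,cv2.COLOR_RGB2HSV)
H,S,V=[hsv[:,:,i].astype(int) for i in range(3)]
m={'red':((H<8)|(H>172)),'yellow':(abs(H-28)<7),'blue':(abs(H-108)<12)}
for k,mm in m.items():
    mm=(mm&(S>130)&(V>50)).astype(np.uint8)
    for name,(x0,x1),z in (('seat',(145,255),12),('ring',(262,380),93)):
        q=np.zeros_like(mm); q[155:270,x0:x1]=mm[155:270,x0:x1]
        n,l,st,ce=cv2.connectedComponentsWithStats(q)
        i=1+np.argmax(st[1:,4]); cs,_=cv2.findContours((l==i).astype(np.uint8),0,1)
        c=max(cs,key=cv2.contourArea); (u,v),_=cv2.minEnclosingCircle(c); M=cv2.moments(c)
        print(k,name,st[i].tolist(),hit('top',M['m10']/M['m00'],M['m01']/M['m00'],z,ci).round(1),hit('top',u,v,z,ci).round(1))
E
```

```text
red seat [162, 207, 26, 24, 479] [506.4 346.8  12. ] [507.3 347.   12. ]
red ring [276, 187, 20, 21, 211] [554.2  70.7  93. ] [552.   70.2  93. ]
yellow seat [183, 232, 26, 25, 492] [444.8 292.7  12. ] [444.5 292.2  12. ]
yellow ring [345, 179, 20, 20, 201] [575.3 -85.4  93. ] [573.2 -83.   93. ]
blue seat [212, 213, 24, 24, 457] [494.3 227.   12. ] [494.  226.8  12. ]
blue ring [311, 183, 19, 19, 180] [565.6  -6.8  93. ] [564.6  -7.1  93. ]
```

The seats agree with my pick-up poses within about 1.5 mm. Red goes back first: pick it up at (556.2,72.9).

```bash
python3 -m creep '[{"dx":0,"dy":0.01,"dz":-0.04,"yaw":0,"hand":0.068},{"dx":-0.003,"dy":0.05,"dz":-0.04,"yaw":0,"hand":0.068},{"dx":-0.006,"dy":0.1,"dz":-0.04,"yaw":0,"hand":0.068},{"dx":-0.01,"dy":0.15,"dz":-0.04,"yaw":0,"hand":0.068},{"dx":-0.014,"dy":0.2,"dz":-0.04,"yaw":0,"hand":0.068},{"dx":-0.018,"dy":0.25,"dz":-0.04,"yaw":0,"hand":0.068},{"dx":-0.023,"dy":0.3,"dz":-0.04,"yaw":0,"hand":0.068},{"dx":-0.0277,"dy":0.345,"dz":-0.04,"yaw":0,"hand":0.068},{"dx":-0.0277,"dy":0.364,"dz":-0.04,"yaw":0,"hand":0.064},{"dx":-0.0277,"dy":0.364,"dz":-0.04,"yaw":0,"hand":0.064}]' 20
python3 -m creep '[{"dx":0,"dy":0,"dz":0,"yaw":0,"hand":0.064},{"dx":0,"dy":0,"dz":0,"yaw":0,"hand":0.064}]'
```

```text
time_s: 27.75
ee_pos: [555.5, 75.4, 195.7]
ee_rot: [180.0, -0.2, -179.8]
force: [0.3, -0.3, 0.3]
gripper_width: 64.3
time_s: 27.95
ee_pos: [556.0, 71.7, 196.8]
ee_rot: [-180.0, -0.1, 179.9]
force: [-0.5, -0.1, -0.4]
gripper_width: 64.4
```

```bash
python3 -m creep '[{"dx":0,"dy":0,"dz":0.04,"yaw":0,"hand":0.064},{"dx":0,"dy":0,"dz":0.08,"yaw":0,"hand":0.064},{"dx":0,"dy":0,"dz":0.12,"yaw":0,"hand":0.064},{"dx":0,"dy":0,"dz":0.142,"yaw":0,"hand":0.064},{"dx":0,"dy":0,"dz":0.15,"yaw":0,"hand":0.064},{"dx":0,"dy":0,"dz":0.15,"yaw":0,"hand":0.064},{"dx":0,"dy":0,"dz":0.15,"yaw":0,"hand":0.064}]' 20
python3 -m creep '[{"dx":0,"dy":0,"dz":0,"yaw":0,"hand":0.035},{"dx":0,"dy":0,"dz":0,"yaw":0,"hand":0.035},{"dx":0,"dy":0,"dz":0,"yaw":0,"hand":0.035},{"dx":0,"dy":0,"dz":0,"yaw":0,"hand":0.035},{"dx":0,"dy":0,"dz":0,"yaw":0,"hand":0.035},{"dx":0,"dy":0,"dz":0,"yaw":0,"hand":0.035}]' 20
python3 -m creep '[{"dx":0,"dy":0,"dz":-0.01,"yaw":0,"hand":0.035},{"dx":0,"dy":0,"dz":-0.03,"yaw":0,"hand":0.035},{"dx":0,"dy":0,"dz":-0.055,"yaw":0,"hand":0.035},{"dx":0,"dy":0,"dz":-0.085,"yaw":0,"hand":0.035},{"dx":0,"dy":0,"dz":-0.115,"yaw":0,"hand":0.035},{"dx":0,"dy":0,"dz":-0.14,"yaw":0,"hand":0.035},{"dx":0,"dy":0,"dz":-0.152,"yaw":0,"hand":0.035},{"dx":0,"dy":0,"dz":-0.155,"yaw":0,"hand":0.035},{"dx":0,"dy":0,"dz":-0.155,"yaw":0,"hand":0.035}]'
```

```text
time_s: 28.65
ee_pos: [557.5, 72.4, 48.8]
ee_rot: [180.0, 0.1, 179.9]
force: [0.2, 0.1, 0.3]
gripper_width: 63.8
time_s: 29.25
ee_pos: [556.8, 73.0, 48.3]
ee_rot: [180.0, 0.1, 180.0]
force: [-1.3, -0.1, 5.8]
gripper_width: 41.8
time_s: 30.15
ee_pos: [555.8, 72.8, 201.8]
ee_rot: [-180.0, -0.1, 180.0]
force: [0.2, -0.2, -2.2]
gripper_width: 41.6
```

```bash
python3 -m creep '[{"dx":0.004,"dy":0.02,"dz":0,"yaw":0,"hand":0.035},{"dx":0.011,"dy":0.06,"dz":0,"yaw":0,"hand":0.035},{"dx":0.018,"dy":0.1,"dz":0,"yaw":0,"hand":0.035},{"dx":0.025,"dy":0.14,"dz":0,"yaw":0,"hand":0.035},{"dx":0.032,"dy":0.18,"dz":0,"yaw":0,"hand":0.035},{"dx":0.039,"dy":0.22,"dz":0,"yaw":0,"hand":0.035},{"dx":0.045,"dy":0.253,"dz":0,"yaw":0,"hand":0.035},{"dx":0.0480,"dy":0.269,"dz":0,"yaw":0,"hand":0.035},{"dx":0.0485,"dy":0.2735,"dz":0,"yaw":0,"hand":0.035},{"dx":0.0485,"dy":0.2735,"dz":0,"yaw":0,"hand":0.035}]'
python3 -m creep '[{"dx":0,"dy":0,"dz":0.02,"yaw":0,"hand":0.035},{"dx":0,"dy":0,"dz":0.055,"yaw":0,"hand":0.035},{"dx":0,"dy":0,"dz":0.09,"yaw":0,"hand":0.035},{"dx":0,"dy":0,"dz":0.115,"yaw":0,"hand":0.035},{"dx":0,"dy":0,"dz":0.13,"yaw":0,"hand":0.035},{"dx":0,"dy":0,"dz":0.138,"yaw":0,"hand":0.035},{"dx":0,"dy":0,"dz":0.14,"yaw":0,"hand":0.035},{"dx":0,"dy":0,"dz":0.14,"yaw":0,"hand":0.035},{"dx":0,"dy":0,"dz":0.14,"yaw":0,"hand":0.035}]'
```

```text
time_s: 31.15
ee_pos: [507.8, 345.8, 201.5]
ee_rot: [-179.9, -0.1, 180.0]
force: [0.2, -0.6, -1.5]
gripper_width: 41.7
time_s: 32.05
ee_pos: [508.8, 346.5, 63.7]
ee_rot: [179.9, 0.1, 179.9]
force: [0.5, 0.5, -1.0]
gripper_width: 42.0
```

```bash
python3 -m creep '[{"dx":0.001,"dy":0,"dz":0.002,"yaw":0,"hand":0.035},{"dx":0.001,"dy":0,"dz":0.004,"yaw":0,"hand":0.035},{"dx":0.001,"dy":0,"dz":0.0055,"yaw":0,"hand":0.035},{"dx":0.001,"dy":0,"dz":0.006,"yaw":0,"hand":0.035},{"dx":0.001,"dy":0,"dz":0.006,"yaw":0,"hand":0.035},{"dx":0.001,"dy":0,"dz":0.006,"yaw":0,"hand":0.035}]'
```

```text
time_s: 32.65
ee_pos: [507.1, 346.5, 57.4]
ee_rot: [180.0, 0.0, 180.0]
force: [-1.9, -0.5, 5.8]
gripper_width: 41.5
```

```bash
python3 -m creep '[{"dx":0,"dy":0,"dz":-0.0005,"yaw":0,"hand":0.044},{"dx":0,"dy":0,"dz":-0.0005,"yaw":0,"hand":0.05},{"dx":0,"dy":0,"dz":0,"yaw":0,"hand":0.064},{"dx":0,"dy":0,"dz":0,"yaw":0,"hand":0.064},{"dx":0,"dy":0,"dz":-0.02,"yaw":0,"hand":0.064},{"dx":0,"dy":0,"dz":-0.06,"yaw":0,"hand":0.064},{"dx":0,"dy":0,"dz":-0.1,"yaw":0,"hand":0.064},{"dx":0,"dy":0,"dz":-0.14,"yaw":0,"hand":0.064},{"dx":0,"dy":0,"dz":-0.142,"yaw":0,"hand":0.064},{"dx":0,"dy":0,"dz":-0.142,"yaw":0,"hand":0.064}]'
python3 -m creep '[{"dx":-0.008,"dy":-0.047,"dz":0,"yaw":0,"hand":0.064},{"dx":-0.016,"dy":-0.094,"dz":0,"yaw":0,"hand":0.064},{"dx":-0.024,"dy":-0.141,"dz":0,"yaw":0,"hand":0.064},{"dx":-0.032,"dy":-0.188,"dz":0,"yaw":0,"hand":0.064},{"dx":-0.04,"dy":-0.235,"dz":0,"yaw":0,"hand":0.064},{"dx":-0.048,"dy":-0.282,"dz":0,"yaw":0,"hand":0.064},{"dx":-0.056,"dy":-0.329,"dz":0,"yaw":0,"hand":0.064},{"dx":-0.06,"dy":-0.353,"dz":0,"yaw":0,"hand":0.064},{"dx":-0.06,"dy":-0.353,"dz":0,"yaw":0,"hand":0.064},{"dx":-0.06,"dy":-0.353,"dz":0,"yaw":0,"hand":0.064}]'
python3 -m creep '[{"dx":0,"dy":0,"dz":0,"yaw":0,"hand":0.064},{"dx":0,"dy":0,"dz":0,"yaw":0,"hand":0.064}]'
```

```text
time_s: 33.65
ee_pos: [507.4, 346.6, 199.5]
ee_rot: [179.9, 0.1, 180.0]
force: [-0.7, 0.1, -0.1]
gripper_width: 64.0
time_s: 34.65
ee_pos: [565.9, -6.6, 196.8]
ee_rot: [179.9, -0.2, 179.9]
force: [-0.2, 0.5, 0.5]
gripper_width: 63.9
time_s: 34.85
ee_pos: [566.4, -5.3, 198.1]
ee_rot: [180.0, -0.1, -179.9]
force: [0.1, 0.1, 0.1]
gripper_width: 63.9
```

```bash
python3 -m creep '[{"dx":-0.0005,"dy":0,"dz":0.04,"yaw":0,"hand":0.064},{"dx":-0.0005,"dy":0,"dz":0.08,"yaw":0,"hand":0.064},{"dx":-0.0005,"dy":0,"dz":0.12,"yaw":0,"hand":0.064},{"dx":-0.0005,"dy":0,"dz":0.142,"yaw":0,"hand":0.064},{"dx":-0.0005,"dy":0,"dz":0.151,"yaw":0,"hand":0.064},{"dx":-0.0005,"dy":0,"dz":0.151,"yaw":0,"hand":0.064},{"dx":-0.0005,"dy":0,"dz":0.151,"yaw":0,"hand":0.064}]' 20
python3 -m creep '[{"dx":0,"dy":0,"dz":0,"yaw":0,"hand":0.035},{"dx":0,"dy":0,"dz":0,"yaw":0,"hand":0.035},{"dx":0,"dy":0,"dz":0,"yaw":0,"hand":0.035},{"dx":0,"dy":0,"dz":0,"yaw":0,"hand":0.035},{"dx":0,"dy":0,"dz":0,"yaw":0,"hand":0.035},{"dx":0,"dy":0,"dz":0,"yaw":0,"hand":0.035}]' 20
python3 -m creep '[{"dx":0,"dy":0,"dz":-0.01,"yaw":0,"hand":0.035},{"dx":0,"dy":0,"dz":-0.03,"yaw":0,"hand":0.035},{"dx":0,"dy":0,"dz":-0.055,"yaw":0,"hand":0.035},{"dx":0,"dy":0,"dz":-0.085,"yaw":0,"hand":0.035},{"dx":0,"dy":0,"dz":-0.115,"yaw":0,"hand":0.035},{"dx":0,"dy":0,"dz":-0.14,"yaw":0,"hand":0.035},{"dx":0,"dy":0,"dz":-0.152,"yaw":0,"hand":0.035},{"dx":0,"dy":0,"dz":-0.155,"yaw":0,"hand":0.035},{"dx":0,"dy":0,"dz":-0.155,"yaw":0,"hand":0.035}]'
```

```text
time_s: 35.55
ee_pos: [568.4, -6.2, 48.8]
ee_rot: [180.0, 0.1, -180.0]
force: [-0.2, -0.3, 0.4]
gripper_width: 63.7
time_s: 36.15
ee_pos: [567.8, -6.7, 48.4]
ee_rot: [180.0, 0.1, 180.0]
force: [-1.0, -0.2, 5.9]
gripper_width: 42.0
time_s: 37.05
ee_pos: [566.8, -6.6, 201.8]
ee_rot: [180.0, -0.1, 180.0]
force: [0.6, -0.3, -1.9]
gripper_width: 41.9
```

```bash
python3 -m creep '[{"dx":0.006,"dy":0.02,"dz":0,"yaw":0,"hand":0.035},{"dx":0.016,"dy":0.053,"dz":0,"yaw":0,"hand":0.035},{"dx":0.027,"dy":0.088,"dz":0,"yaw":0,"hand":0.035},{"dx":0.037,"dy":0.122,"dz":0,"yaw":0,"hand":0.035},{"dx":0.048,"dy":0.157,"dz":0,"yaw":0,"hand":0.035},{"dx":0.058,"dy":0.19,"dz":0,"yaw":0,"hand":0.035},{"dx":0.066,"dy":0.217,"dz":0,"yaw":0,"hand":0.035},{"dx":0.071,"dy":0.231,"dz":0,"yaw":0,"hand":0.035},{"dx":0.0722,"dy":0.2344,"dz":0,"yaw":0,"hand":0.035},{"dx":0.0722,"dy":0.2344,"dz":0,"yaw":0,"hand":0.035}]'
python3 -m creep '[{"dx":0,"dy":0,"dz":0.02,"yaw":0,"hand":0.035},{"dx":0,"dy":0,"dz":0.055,"yaw":0,"hand":0.035},{"dx":0,"dy":0,"dz":0.09,"yaw":0,"hand":0.035},{"dx":0,"dy":0,"dz":0.115,"yaw":0,"hand":0.035},{"dx":0,"dy":0,"dz":0.13,"yaw":0,"hand":0.035},{"dx":0,"dy":0,"dz":0.138,"yaw":0,"hand":0.035},{"dx":0,"dy":0,"dz":0.14,"yaw":0,"hand":0.035},{"dx":0,"dy":0,"dz":0.14,"yaw":0,"hand":0.035},{"dx":0,"dy":0,"dz":0.14,"yaw":0,"hand":0.035}]'
```

```text
time_s: 38.05
ee_pos: [495.0, 227.3, 201.8]
ee_rot: [-179.9, -0.1, -180.0]
force: [-0.6, 0.4, -1.4]
gripper_width: 41.6
time_s: 38.95
ee_pos: [496.1, 227.8, 63.5]
ee_rot: [180.0, 0.1, 180.0]
force: [2.0, -0.2, -1.7]
gripper_width: 41.8
```

```bash
python3 -m creep '[{"dx":0,"dy":0,"dz":0.002,"yaw":0,"hand":0.035},{"dx":0,"dy":0,"dz":0.004,"yaw":0,"hand":0.035},{"dx":0,"dy":0,"dz":0.0055,"yaw":0,"hand":0.035},{"dx":0,"dy":0,"dz":0.0058,"yaw":0,"hand":0.035},{"dx":0,"dy":0,"dz":0.0058,"yaw":0,"hand":0.035},{"dx":0,"dy":0,"dz":0.0058,"yaw":0,"hand":0.035}]'
```

```text
time_s: 39.55
ee_pos: [495.3, 227.9, 57.4]
ee_rot: [180.0, 0.0, 180.0]
force: [-2.2, -1.5, 5.5]
gripper_width: 41.7
```

```bash
python3 -m creep '[{"dx":0,"dy":0,"dz":-0.0005,"yaw":0,"hand":0.044},{"dx":0,"dy":0,"dz":-0.0005,"yaw":0,"hand":0.05},{"dx":0,"dy":0,"dz":0,"yaw":0,"hand":0.064},{"dx":0,"dy":0,"dz":0,"yaw":0,"hand":0.064},{"dx":0,"dy":0,"dz":-0.02,"yaw":0,"hand":0.064},{"dx":0,"dy":0,"dz":-0.06,"yaw":0,"hand":0.064},{"dx":0,"dy":0,"dz":-0.1,"yaw":0,"hand":0.064},{"dx":0,"dy":0,"dz":-0.14,"yaw":0,"hand":0.064},{"dx":0,"dy":0,"dz":-0.142,"yaw":0,"hand":0.064},{"dx":0,"dy":0,"dz":-0.142,"yaw":0,"hand":0.064}]'
python3 -m creep '[{"dx":-0.012,"dy":-0.045,"dz":0,"yaw":0,"hand":0.064},{"dx":-0.024,"dy":-0.09,"dz":0,"yaw":0,"hand":0.064},{"dx":-0.036,"dy":-0.135,"dz":0,"yaw":0,"hand":0.064},{"dx":-0.048,"dy":-0.18,"dz":0,"yaw":0,"hand":0.064},{"dx":-0.06,"dy":-0.225,"dz":0,"yaw":0,"hand":0.064},{"dx":-0.072,"dy":-0.27,"dz":0,"yaw":0,"hand":0.064},{"dx":-0.0823,"dy":-0.308,"dz":0,"yaw":0,"hand":0.064},{"dx":-0.0823,"dy":-0.314,"dz":0,"yaw":0,"hand":0.064},{"dx":-0.0823,"dy":-0.314,"dz":0,"yaw":0,"hand":0.064},{"dx":-0.0823,"dy":-0.314,"dz":0,"yaw":0,"hand":0.064}]'
python3 -m creep '[{"dx":0,"dy":0,"dz":0,"yaw":0,"hand":0.064},{"dx":0,"dy":0,"dz":0,"yaw":0,"hand":0.064}]'
```

```text
time_s: 40.55
ee_pos: [495.6, 228.0, 199.6]
ee_rot: [179.9, 0.1, 180.0]
force: [-0.2, -0.1, -0.4]
gripper_width: 63.9
time_s: 41.55
ee_pos: [576.5, -85.3, 197.4]
ee_rot: [179.9, -0.2, 180.0]
force: [-0.7, -0.1, 0.6]
gripper_width: 64.3
time_s: 41.75
ee_pos: [577.1, -84.9, 198.7]
ee_rot: [180.0, -0.0, -179.9]
force: [0.5, -0.5, -0.0]
gripper_width: 63.8
```

```bash
python3 -m creep '[{"dx":0.0005,"dy":0,"dz":0.04,"yaw":0,"hand":0.064},{"dx":0.0005,"dy":0,"dz":0.08,"yaw":0,"hand":0.064},{"dx":0.0005,"dy":0,"dz":0.12,"yaw":0,"hand":0.064},{"dx":0.0005,"dy":0,"dz":0.142,"yaw":0,"hand":0.064},{"dx":0.0005,"dy":0,"dz":0.151,"yaw":0,"hand":0.064},{"dx":0.0005,"dy":0,"dz":0.151,"yaw":0,"hand":0.064},{"dx":0.0005,"dy":0,"dz":0.151,"yaw":0,"hand":0.064}]' 20
python3 -m creep '[{"dx":0,"dy":0,"dz":0,"yaw":0,"hand":0.035},{"dx":0,"dy":0,"dz":0,"yaw":0,"hand":0.035},{"dx":0,"dy":0,"dz":0,"yaw":0,"hand":0.035},{"dx":0,"dy":0,"dz":0,"yaw":0,"hand":0.035},{"dx":0,"dy":0,"dz":0,"yaw":0,"hand":0.035},{"dx":0,"dy":0,"dz":0,"yaw":0,"hand":0.035}]' 20
python3 -m creep '[{"dx":0,"dy":0,"dz":-0.01,"yaw":0,"hand":0.035},{"dx":0,"dy":0,"dz":-0.03,"yaw":0,"hand":0.035},{"dx":0,"dy":0,"dz":-0.055,"yaw":0,"hand":0.035},{"dx":0,"dy":0,"dz":-0.085,"yaw":0,"hand":0.035},{"dx":0,"dy":0,"dz":-0.115,"yaw":0,"hand":0.035},{"dx":0,"dy":0,"dz":-0.14,"yaw":0,"hand":0.035},{"dx":0,"dy":0,"dz":-0.152,"yaw":0,"hand":0.035},{"dx":0,"dy":0,"dz":-0.155,"yaw":0,"hand":0.035},{"dx":0,"dy":0,"dz":-0.155,"yaw":0,"hand":0.035}]'
```

```text
time_s: 42.45
ee_pos: [578.0, -86.1, 49.0]
ee_rot: [-180.0, 0.1, -180.0]
force: [0.1, 0.2, -0.1]
gripper_width: 63.5
time_s: 43.05
ee_pos: [577.4, -86.3, 48.5]
ee_rot: [-180.0, 0.1, 180.0]
force: [-0.4, -0.2, 5.7]
gripper_width: 41.9
time_s: 43.95
ee_pos: [576.4, -86.2, 202.0]
ee_rot: [180.0, -0.1, 180.0]
force: [-0.7, 0.6, -1.7]
gripper_width: 41.7
```

```bash
python3 -m creep '[{"dx":0.007,"dy":0.019,"dz":0,"yaw":0,"hand":0.035},{"dx":0.020,"dy":0.058,"dz":0,"yaw":0,"hand":0.035},{"dx":0.036,"dy":0.104,"dz":0,"yaw":0,"hand":0.035},{"dx":0.053,"dy":0.15,"dz":0,"yaw":0,"hand":0.035},{"dx":0.069,"dy":0.196,"dz":0,"yaw":0,"hand":0.035},{"dx":0.085,"dy":0.242,"dz":0,"yaw":0,"hand":0.035},{"dx":0.101,"dy":0.288,"dz":0,"yaw":0,"hand":0.035},{"dx":0.117,"dy":0.333,"dz":0,"yaw":0,"hand":0.035},{"dx":0.128,"dy":0.366,"dz":0,"yaw":0,"hand":0.035},{"dx":0.1323,"dy":0.3786,"dz":0,"yaw":0,"hand":0.035}]'
python3 -m creep '[{"dx":0,"dy":0,"dz":0,"yaw":0,"hand":0.035},{"dx":0,"dy":0,"dz":0.02,"yaw":0,"hand":0.035},{"dx":0,"dy":0,"dz":0.055,"yaw":0,"hand":0.035},{"dx":0,"dy":0,"dz":0.09,"yaw":0,"hand":0.035},{"dx":0,"dy":0,"dz":0.115,"yaw":0,"hand":0.035},{"dx":0,"dy":0,"dz":0.13,"yaw":0,"hand":0.035},{"dx":0,"dy":0,"dz":0.138,"yaw":0,"hand":0.035},{"dx":0,"dy":0,"dz":0.14,"yaw":0,"hand":0.035},{"dx":0,"dy":0,"dz":0.14,"yaw":0,"hand":0.035},{"dx":0,"dy":0,"dz":0.14,"yaw":0,"hand":0.035}]'
```

```text
time_s: 44.95
ee_pos: [442.7, 294.7, 200.9]
ee_rot: [-179.9, -0.2, -179.8]
force: [-0.3, -0.1, -1.2]
gripper_width: 41.6
time_s: 45.95
ee_pos: [445.6, 292.5, 63.6]
ee_rot: [179.9, 0.1, 179.9]
force: [0.7, 0.1, -1.3]
gripper_width: 41.6
```

```bash
python3 -m creep '[{"dx":0,"dy":0,"dz":0.002,"yaw":0,"hand":0.035},{"dx":0,"dy":0,"dz":0.004,"yaw":0,"hand":0.035},{"dx":0,"dy":0,"dz":0.0055,"yaw":0,"hand":0.035},{"dx":0,"dy":0,"dz":0.0058,"yaw":0,"hand":0.035},{"dx":0,"dy":0,"dz":0.0058,"yaw":0,"hand":0.035},{"dx":0,"dy":0,"dz":0.0058,"yaw":0,"hand":0.035}]'
python3 -m creep '[{"dx":0,"dy":0,"dz":-0.0005,"yaw":0,"hand":0.044},{"dx":0,"dy":0,"dz":-0.0005,"yaw":0,"hand":0.05},{"dx":0,"dy":0,"dz":0,"yaw":0,"hand":0.064},{"dx":0,"dy":0,"dz":0,"yaw":0,"hand":0.064},{"dx":0,"dy":0,"dz":-0.02,"yaw":0,"hand":0.064},{"dx":0,"dy":0,"dz":-0.06,"yaw":0,"hand":0.064},{"dx":0,"dy":0,"dz":-0.1,"yaw":0,"hand":0.064},{"dx":0,"dy":0,"dz":-0.14,"yaw":0,"hand":0.064},{"dx":0,"dy":0,"dz":-0.142,"yaw":0,"hand":0.064},{"dx":0,"dy":0,"dz":-0.142,"yaw":0,"hand":0.064}]'
python3 -m creep '[{"dx":0,"dy":-0.04,"dz":-0.02,"yaw":0,"hand":0.064},{"dx":0,"dy":-0.08,"dz":-0.04,"yaw":0,"hand":0.064},{"dx":0,"dy":-0.12,"dz":-0.04,"yaw":0,"hand":0.064},{"dx":0,"dy":-0.16,"dz":-0.04,"yaw":0,"hand":0.064},{"dx":0,"dy":-0.2,"dz":-0.04,"yaw":0,"hand":0.064},{"dx":0,"dy":-0.24,"dz":-0.04,"yaw":0,"hand":0.064},{"dx":0,"dy":-0.28,"dz":-0.04,"yaw":0,"hand":0.064},{"dx":0,"dy":-0.28,"dz":-0.04,"yaw":0,"hand":0.064},{"dx":0,"dy":-0.28,"dz":-0.04,"yaw":0,"hand":0.064},{"dx":0,"dy":-0.28,"dz":-0.04,"yaw":0,"hand":0.064}]'
python3 - <<'E'
from h import *
t=grab_frame('top')[:,:,::-1]; s=grab_frame('scene')[:,:,::-1]
g=lambda i:cv2.resize(i,(400,400),interpolation=cv2.INTER_CUBIC)
cv2.imwrite('pics/end.png',np.hstack([g(t[165:270,145:250]),g(s[200:340,370:510])]))
cv2.imwrite('pics/endt.png',t)
E
```

```text
time_s: 46.55
ee_pos: [444.9, 292.6, 57.5]
ee_rot: [180.0, 0.0, 180.0]
force: [-1.5, -0.9, 4.8]
gripper_width: 41.9
time_s: 47.55
ee_pos: [445.1, 292.6, 199.8]
ee_rot: [179.9, 0.1, 180.0]
force: [0.5, -0.4, 0.1]
gripper_width: 64.5
time_s: 48.55
ee_pos: [444.2, 13.2, 237.9]
ee_rot: [180.0, -0.1, -180.0]
force: [-0.7, 0.6, -0.1]
gripper_width: 63.9
```

View pics/end.png

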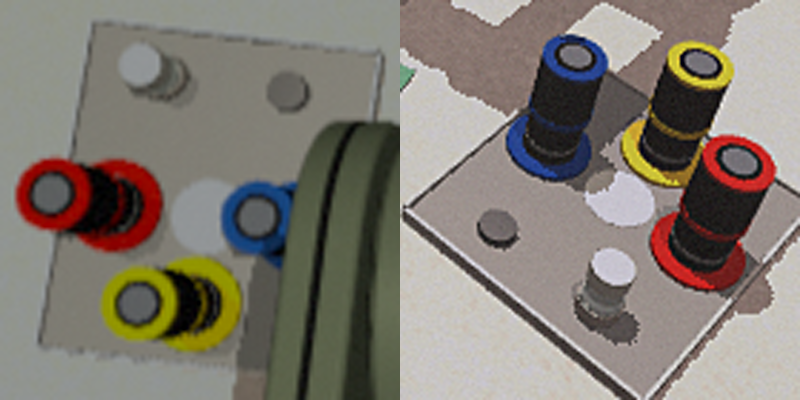

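View pics/endt.png

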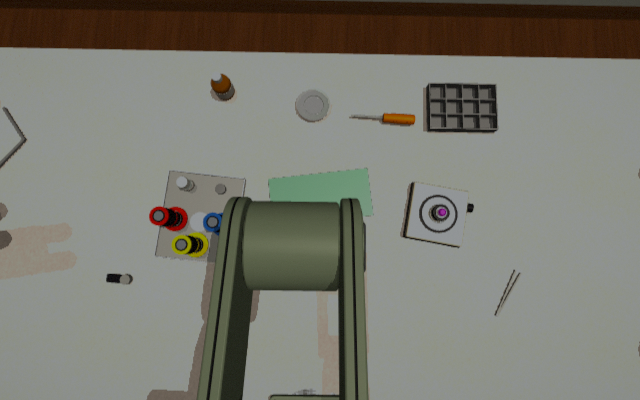

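All three eyepieces stand upright and centred on their own seats. The jar (183,184) and cap (220,189) have not moved, and the holder is at (440,212) inside the stage circle. The arm is clear, so I hand it in.

```bash
python3 -c "
from workcell import workorder; print(workorder.job_done())"
```

```text
the job is handed in; nothing more can be done
None
```

The job is done and handed in at about 49 s of the 144 s allowed. The three eyepieces went to the green mat one by one, and the top view showed all three standing there. I then set the stone holder on the light stage and stood each eyepiece back on the seat of its own colour.

- **Eyepieces:** The last pictures show all three upright on their seats. My final placing poses are within about 1.5 mm of the seat centres as I measured them. In the last top view the arm hid part of the blue seat, but the scene view showed blue standing on it.
- **Stone holder:** After release, the wrist view put it within about 1.2 mm of the stage circle's centre. I left it there.
- **Jar and lens cap:** Both are where they started.
- **Disagreements:** The wrist camera read about 2–5 mm too far in y compared with the top camera and the gripped positions. I relied on the gripped positions and the top view instead. The first move was refused because rows need every field; nothing moved.

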